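Gauge the valve sleeve with the bench caliper

TASK

Measure the tall hollow sleeve from the parts tray: stand it upright on the bed of the bench caliper, between the two measuring pads, then slide the jaw in by its tab until both pads just touch the sleeve, and leave it like that. Close it gently so that the jaw never rocks out of square, and leave everything else where it is.

Things in the scene. Friction and masses are not known exactly. Their poses are not given: they have to be found in the camera images.
- gauge: Bench caliper, fixed to the bench; it stands in a different place and yaw each time. Aluminium bed 60 mm wide (its x) and 200 mm long (its y), centred on the origin, which is at bench level; flat bed top 20 mm above the bench. The fixed jaw is a dark steel block 40 mm wide near the bed's +y end, rising 50 mm above the bed top, with a bright measuring pad that faces -y. The sliding jaw faces it from the -y side. Two dark feet, 74 mm along x and 6 mm high, at the bed's ends.
- fixed_face (a point): Point in the plane of the fixed jaw's pad, on the bed's centre line, at the level of the bed top; at (0, +60, 20) mm in the gauge's frame, with the gauge's axes. Both pads are 24 mm wide along x, 24 to 36 mm above the bed top; each stands 4 mm proud of its jaw.
- jaw_slide (a joint): Opening of the caliper: the gap between the two pads in m, 0 to 0.076. It grows as the sliding jaw goes towards the gauge's -y. About 2.5 N of steady friction; it stays where it is left. It starts anywhere, often too narrow for the sleeve.
- tab_top (a point): Top of the finger tab that moves the sliding jaw: a dark upright steel fin 14 mm wide (gauge x), 20 mm long (gauge y), from 1 to 45 mm above the bed top, this point being the centre of its top. It lies 50 mm behind (gauge -y of) the sliding pad's face, 36 mm behind the jaw's blade. A bar as narrow as the fin, up to 12 mm above the bed top, joins it to the jaw. It can be pinched from above across its 14 mm width, with free space over the bed on both sides.
- jaw_rock (a joint): Rocking of the sliding jaw out of square, in rad, about gauge x: 0 square, positive when its top leans away from the fixed jaw. The jaw is a blade 40 mm wide, 10 mm thick, 49 mm high above the bed top, sprung on its carriage at 6 mm above the bed top with 3 N m/rad, so pressing the sleeve with about 13 N between the pads rocks it by 0.08.
- sleeve: The part to measure: bright steel tube, outside diameter 32 mm, bore 18 mm, 50 mm tall, 0.14 kg (varies), standing upright. Origin at the centre of its underside, z up along its axis.
- tray: Fixed white parts tray, 160 mm (its x) by 200 mm (its y), walls 4 mm thick and 12 mm high, floor 4 mm thick. Origin at the centre of its underside on the bench; position and yaw vary, and it may be on either side of the caliper. The sleeve, rod, block and collar stand in it in any order.
- rod: Bystander: solid steel rod, diameter 28 mm, 56 mm tall, standing in the tray. Origin at the centre of its underside.
- block: Bystander: square steel block 30 x 30 mm, 46 mm tall, standing in the tray. Origin at the centre of its underside.
- collar: Bystander: low steel ring, outside diameter 40 mm, bore 18 mm, 16 mm tall, lying flat in the tray. Origin at the centre of its underside.
- bottle: Bystander: tall white bottle, diameter 66 mm, 170 mm tall, on the bench beyond the caliper and tray. Origin at the centre of its underside.
- vial: Bystander: small capped glass vial, diameter 26 mm, 45 mm tall, standing on the bench close to the caliper's bed on its -x side. Origin at the centre of its underside.
- wrench: Bystander: steel wrench 130 mm long, lying flat on the bench near the robot. Origin at its middle.
- driver: Bystander: screwdriver 150 mm long with a grey handle, lying on the bench near the robot. Origin at its middle.
Not all that is in view belongs to the job. Leave any red look-alike of the sleeve alone.

How it is judged:
On the way:
1. the sleeve stands upright on the caliper's bed between the opened pads (angle between sleeve's own z axis and vertical below 0.06 rad and z of sleeve in the frame of fixed_face between -0.003 and 0.003 m and value of joint jaw_slide above 0.0345 m and y of sleeve in the frame of fixed_face below -0.012 m and x of sleeve in the frame of fixed_face between -0.02 and 0.02 m and horizontal distance between sleeve and fixed_face below 0.062 m), for 0.1 s.
At the end, for the whole second after the job is handed in: Sleeve upright on the bed (tilt under 0.06 rad, height within 3 mm), axis within 10 mm of the centre line and 14.5 to 19 mm from the fixed pad; opening 29.5 to 34 mm (closed onto the 32 mm sleeve), jaw square within 0.045 rad, all at rest (angle between sleeve's own z axis and vertical below 0.06 rad and z of sleeve in the frame of fixed_face between -0.003 and 0.003 m and value of joint jaw_slide between 0.0295 and 0.034 m and y of sleeve in the frame of fixed_face between -0.019 and -0.0145 m and x of sleeve in the frame of fixed_face between -0.01 and 0.01 m and value of joint jaw_rock between -0.045 and 0.045 rad and linear speed of sleeve below 0.02 m/s and velocity of joint jaw_slide between -0.01 and 0.01 m/s); the robot touches nothing.
It fails at once if the sliding jaw rocks more than 0.08 rad out of square (value of joint jaw_rock above 0.08 rad or value of joint jaw_rock below -0.08 rad).
It fails at once if a bystander is moved by more than 20 mm (distance of any of rod, block, collar, bottle, vial, wrench, driver from where it was at the start of the episode above 0.02 m).
It fails at once if a standing bystander is tipped (angle between any of rod, block, collar, bottle, vial's own z axis and vertical above 0.35 rad).
It also fails if it takes over 67 s, if anything falls off the work surface, if the arm or the gripper's body presses on something with over 40 N, if the wrist force passes 120 N, or if a joint passes its speed limit or range.

ROBOT

A 6-joint arm with a two-finger parallel gripper is mounted at the origin on the work surface. World frame = base frame: x ahead of the robot, y to its left, z up, the work surface at z = 0. Lengths are in m, angles in rad, forces in N, time in s.
With the tool pointing down it reaches from about 0.225 to 0.725 m from the base axis. Payload 3.1 kg.
Tool frame: the origin (TCP) lies at the very end of the fingers, on their centre line; the grasp point (between the pads) lies 19 mm behind it; y points along the fingers, z is the direction in which the jaws open and shut, and the axes are right-handed (so a half turn about y gives the same grasp; the last joint's range is limited). The gripper opens to 85 mm and grips with 20 to 120 N. Pads are 22 mm wide; open, the fingers measure 114 mm over their backs; the gripper's body (76 mm by 85 mm) begins 54 mm behind the grasp point. The pads swing forward as they close: fully open they stand 13 mm farther back than shut.
Start: joints at [1.109, 0.048, 0.099, 1.622, 0, 1.443], TCP at [0.172, 0.496, 0.199] pointing down, gripper open.
Joint ranges: [-2.91, 2.91], [-0.99, 1.94], [-1.21, 1.42], [-2.12, 2.29], [-1.49, 1.47], [-3.14, 3.14]. Speed limits (rad/s): [2.79, 2.79, 3.14, 3.14, 3.14, 3.14].

INTERFACE

Orientations are given as a unit quaternion [w, x, y, z].
In Python, from plant import movep, servo_line, set_joints, set_gripper, pause, inverse_kinematics, capture, calibration, Unreachable, finish_job, recognise, current_t, current_q, current_joint_velocities, current_tau, current_eef_pos, current_tool_rot, current_force, current_ft_torque, current_opening gives the robot as it stands. The module is installed in compiled form; this text tells all that it offers. Calls block until the motion is done:
- movep(position, orientation): joint-space move of the TCP to a pose.
- servo_line(position, rot=None, rate=0.15, force_limit=None): straight line of the TCP; rot=None keeps the orientation; rate is the mean speed in m/s. With force_limit (N) it stops when the force on the tool has changed by that much, and returns True; else False.
- set_joints(angles): joint-space move.
- set_gripper(opening, force=None): finger opening in m; force is the grip in N (None keeps the last); returns when the fingers have stopped.
- pause(seconds).
- inverse_kinematics(position, orientation): joint angles nearest the present ones, or None.
- capture(name): name is "side" or "top"; returns the picture (384x512x3 uint8, blue, green, red); there is no depth.
- calibration(name): a dict with "mtx" (3x3 intrinsics, pixels), "k1" (the pictures are not rectified: a ray, as slopes to the right and down, at radius r is drawn at 1 + k1 r^2 times it, then the intrinsics apply), "R" (3x3) and "t" (3): a world point X has camera coordinates R X + t. Camera axes: x right, y down, z forward; pixel columns grow to the right and rows downward; lengths in m; the calibration is good to about 2 mm. A picture is of the moment at which its call begins. calibration takes no time and is no camera call.
A pose or a line that the arm cannot do raises Unreachable and nothing moves.
- finish_job(): hands the job in, once; it reports no verdict.
Trained networks look in the newest picture that a camera, given by its name, has taken for a name from the list of things; names that differ only in an ending like _2 or _b are one class to them, and where a whole thing is asked for, a point or a joint stands for the part that bears it (a point fixed in the world has none). Each returns a list of dicts, best first, with "p" (0 to 1); they miss things now and then, are a little off and sometimes report something else, mostly with a low value. They report only what shows in the picture. A call takes as long as a camera call. They do not tell look-alikes from the thing itself.
- recognise(camera, query): "extent" ([left, top, right, bottom] in pixels, round what is visible of it).
Readings, each from a call of its own:
- current_t(): time.
- current_q(): joint angles.
- current_joint_velocities(): joint speeds.
- current_tau(): joint torques, N m.
- current_eef_pos(): TCP position.
- current_tool_rot(): TCP orientation.
- current_force(): force on the tool from outside, world axes, zero at the start.
- current_ft_torque(): the same for the moment, N m.
- current_opening(): finger opening in m.
Only numpy, scipy, OpenCV 4.12 (cv2) and the standard library are available. Lean on these libraries where they do the work, as an engineer would, in place of code of your own. Each camera call takes 0.05 s, during which the arm holds its last target.

## Working session

There is one attempt and no reset: what is moved stays moved. The work goes in short steps, each a Python script; the robot and the scene stay as the last script left them, time stands still between calls to the robot, and variables do not carry over. Pictures are saved under pics/ and viewed, and the job is handed in when it is done.

```bash
mkdir -p pics; ls
python3 - <<'E'
from plant import *
import cv2
for n in("side","top"):
    im=capture(n); cv2.imwrite(f"pics/{n}0.png",im)
    c=calibration(n); print(n,c)
    for q in("gauge","sleeve","tray","rod","block","collar","vial","tab_top"):
        print(q,[(d['p'],[round(v) for v in d['extent']]) for d in recognise(n,q)][:3])
print(current_t(),current_tool_rot(),current_force())
E
```

```text
pics
side {'mtx': array([[380.47684834,   0.        , 257.76103364],
       [  0.        , 380.47684834, 197.10466038],
       [  0.        ,   0.        ,   1.        ]]), 'k1': -0.015694279282734532, 'R': array([[ 0.88395334, -0.46715136,  0.01990212],
       [-0.32183839, -0.63876273, -0.6988578 ],
       [ 0.33918511,  0.61135242, -0.71498369]]), 't': array([-0.48638858,  0.20842599,  0.88644375])}
gauge [(0.74, [218, 138, 241, 196])]
sleeve [(0.62, [217, 258, 229, 281]), (0.44, [217, 137, 242, 195])]
tray [(0.85, [237, 217, 339, 301]), (0.74, [270, 227, 284, 238])]
rod [(0.5, [302, 234, 313, 255])]
block [(0.86, [293, 264, 313, 281]), (0.75, [264, 236, 281, 259]), (0.39, [187, 205, 209, 240])]
collar [(0.45, [271, 226, 285, 240])]
vial []
tab_top [(0.59, [222, 153, 234, 176]), (0.29, [209, 329, 281, 350])]
top {'mtx': array([[470.68022114,   0.        , 250.19123972],
       [  0.        , 470.68022114, 188.87752377],
       [  0.        ,   0.        ,   1.        ]]), 'k1': 0.06267648315721282, 'R': array([[ 0.02890849, -0.9995544 ,  0.0074361 ],
       [-0.99695152, -0.02937097, -0.0722843 ],
       [ 0.0724705 , -0.00532381, -0.99735635]]), 't': array([-0.06636718,  0.5216289 ,  1.11531865])}
gauge [(0.57, [116, 150, 202, 206])]
sleeve [(0.61, [285, 248, 302, 261]), (0.44, [288, 189, 304, 205]), (0.44, [311, 241, 328, 258])]
tray [(0.89, [253, 139, 352, 227])]
rod [(0.45, [302, 155, 319, 168])]
block [(0.76, [325, 180, 338, 193])]
collar [(0.75, [265, 174, 281, 185])]
vial []
tab_top [(0.69, [149, 168, 175, 184])]
0.9 [ 0.69730055 -0.69726451  0.1174527  -0.1174692 ] [-0.9036392   0.23331466 -0.09714096]
```

Run:
```python
import cv2
a=cv2.imread('pics/top0.png');cv2.imwrite('pics/top0b.png',cv2.resize(a[110:280,70:370],None,fx=2.66,fy=2.66,interpolation=cv2.INTER_CUBIC))
a=cv2.imread('pics/side0.png');cv2.imwrite('pics/side0b.png',cv2.resize(a[110:310,130:390],None,fx=3,fy=3,interpolation=cv2.INTER_CUBIC))
```

```text
(no output)
```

View pics/top0.png

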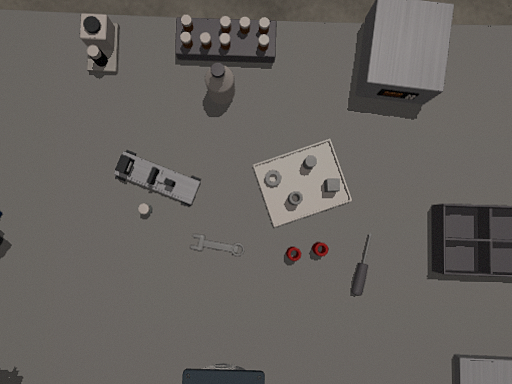

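View pics/top0b.png

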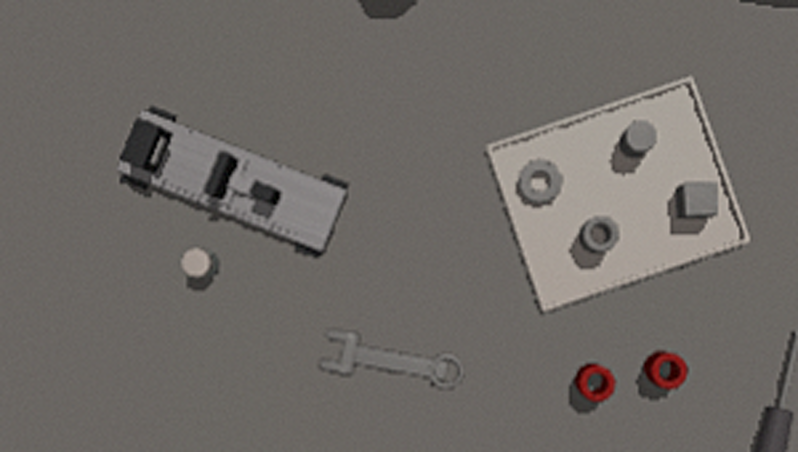

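View pics/side0b.png

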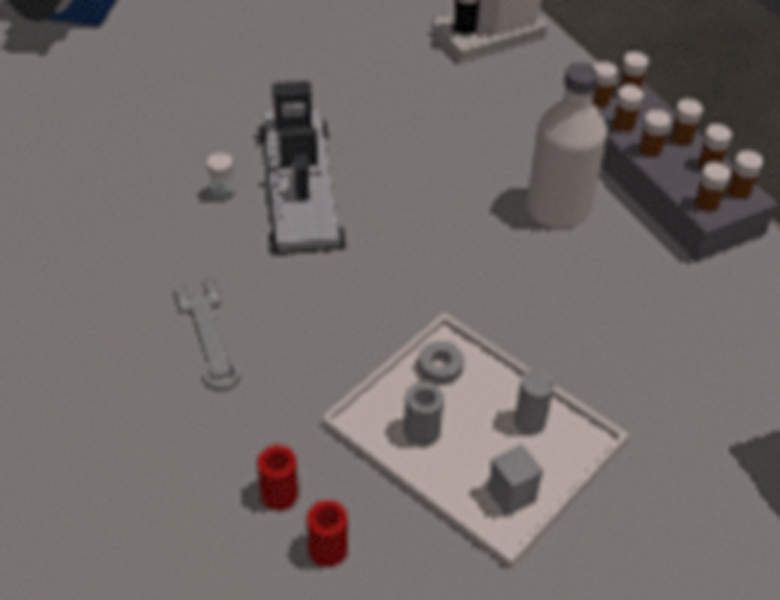

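Run:
```python
import cv2
def crop(n,x0,y0,w,h,f):
    a=cv2.imread(f'pics/{n}0.png')[y0:y0+h,x0:x0+w]
    a=cv2.resize(a,None,fx=f,fy=f,interpolation=cv2.INTER_CUBIC)
    a=cv2.convertScaleAbs(a,alpha=1.6)
    for i in range(0,w,10): cv2.putText(a,str(x0+i),(i*f,10),0,.33,(0,255,255),1); a[::8,i*f]=(0,255,255)
    for i in range(0,h,10): cv2.putText(a,str(y0+i),(0,i*f),0,.33,(0,255,255),1); a[i*f,::8]=(0,255,255)
    return a
cv2.imwrite('pics/g_top.png',crop('top',105,140,110,75,7))
cv2.imwrite('pics/g_side.png',crop('side',205,130,50,70,8))
cv2.imwrite('pics/s_top.png',crop('top',255,135,100,75,8))
```

```text
(no output)
```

View pics/g_top.png

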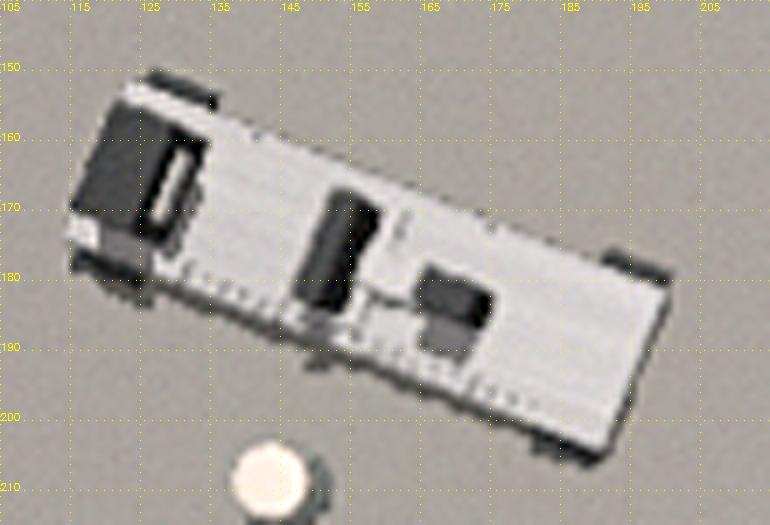

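View pics/g_side.png

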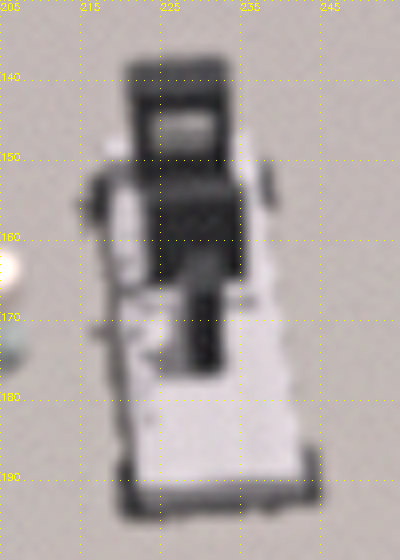

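View pics/s_top.png

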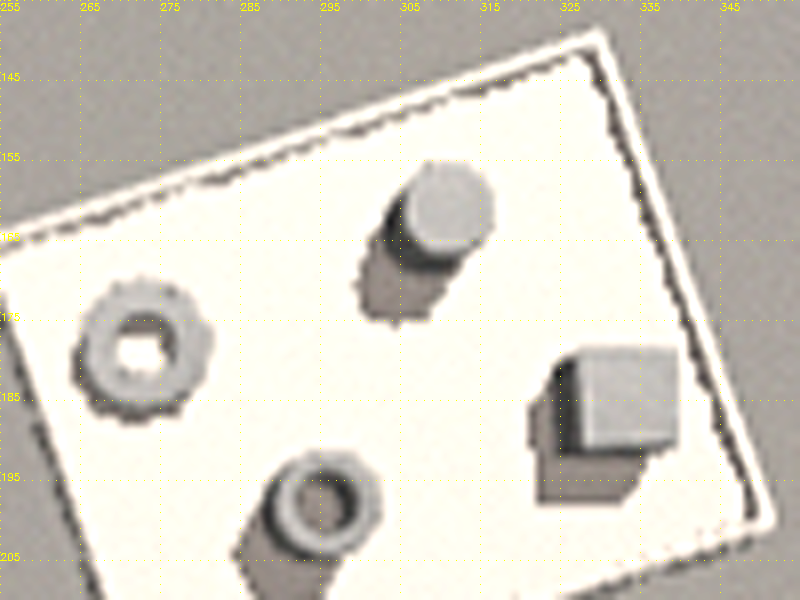

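```bash
cat > h.py <<'E'
import numpy as np, cv2
from scipy.optimize import least_squares
from plant import *
def proj(n,X):
    c=calibration(n)
    return cv2.projectPoints(np.asarray(X,float).reshape(-1,1,3),cv2.Rodrigues(c['R'])[0],c['t'],c['mtx'],np.array([c['k1'],0,0,0.]))[0][:,0]
def unproj(n,uv,z):
    c=calibration(n)
    s=cv2.undistortPoints(np.array(uv,float).reshape(-1,1,2),c['mtx'],np.array([c['k1'],0,0,0.]))[:,0]
    d=np.c_[s,np.ones(len(s))]@c['R']; o=-c['R'].T@c['t']
    return o+d*((z-o[2])/d[:,2])[:,None]
def gw(p,P):
    x,y,a=p; P=np.asarray(P,float).reshape(-1,3);c,s=np.cos(a),np.sin(a)
    return np.c_[x+c*P[:,0]-s*P[:,1],y+s*P[:,0]+c*P[:,1],P[:,2]]
def gl(p,W):
    x,y,a=p;c,s=np.cos(a),np.sin(a);d=np.asarray(W)[...,:2]-[x,y]
    return np.stack([c*d[...,0]+s*d[...,1],-s*d[...,0]+c*d[...,1]],-1)
E
python3 - <<'E'
from h import *
T=[((.03,-.1,.02),(200.4,181.1)),((-.03,-.1,.02),(190.9,204)),((.03,.1,.02),(122.9,153.1)),((-.03,.1,.02),(115,174.3))]
S=[((-.03,-.1,.02),(221.9,190.9)),((.03,-.1,.02),(242.5,189.4))]
def res(p,both=True):
    r=[(proj('top',gw(p,[a]))[0]-b) for a,b in T]
    if both:r+=[(proj('side',gw(p,[a]))[0]-b) for a,b in S]
    return np.ravel(r)
p0=np.r_[unproj('top',[(158,178)],.02)[0][:2],-.37]
for b in(False,True):
    f=least_squares(res,p0,args=(b,)); print(f.x,f.fun.round(1))
    p=f.x
    tab=unproj('top',[(169.6,181.9)],.065); print('tab local',gl(p,tab)*1e3)
    for z,uv in((.069,(105+335/7,140+190/7)),(.069,(105+297/7,140+285/7))):print('blade front',gl(p,unproj('top',[uv],z))*1e3)
print('pad fixed px top',proj('top',gw(p,[(-.012,.06,.056),(.012,.06,.056),(-.02,.064,.07),(.02,.064,.07)])))
# sleeve
print('sleeve top',unproj('top',[(255+326/8,135+504/8)],.054))
print('sleeve side',unproj('side',[(130+424/3,110+394/3)],.054))
print('rod',unproj('top',[(255+449/8,135+206/8)],.060),'blk',unproj('top',[(255+628/8,135+397/8)],.05),'collar',unproj('top',[(255+145/8,135+345/8)],.02))
print('red',unproj('top',[(293.5,253.5),(320.5,249)],.05),'vial',unproj('top',[(143.5,208)],.045))
print('tray',unproj('top',[(329.5,139),(255,164.5),(275,227),(351.5,200)],.012))
print('bottle', unproj('top',[(218,70)],.17))
E
```

```text
[ 0.54264819  0.17255954 -0.33171017] [ 0.4  0.   0.9  0.5  0.1 -1.3 -1.4  0.7]
tab local [[  0.74316001 -38.93626201]]
blade front [[18.84191109  8.58401385]]
blade front [[-14.72251056   8.68446767]]
[ 0.54236235  0.17280479 -0.33537832] [ 0.3  0.3  0.7  0.7  0.1 -1.3 -1.5  0.7  0.3  0.3  0.5 -0.1]
tab local [[  1.23660608 -39.07078323]]
blade front [[19.16092431  8.51556171]]
blade front [[-14.40364001   8.49289581]]
pad fixed px top [[128.23282748 172.35991779]
 [132.11160591 162.77839634]
 [123.74185639 174.32439349]
 [130.29964126 158.15064727]]
sleeve top [[ 0.50261027 -0.15779087  0.054     ]]
sleeve side [[ 0.50435443 -0.15510876  0.054     ]]
rod [[ 0.59031185 -0.19107141  0.06      ]] blk [[ 0.53684358 -0.24590152  0.05      ]] collar [[ 0.55090999 -0.10567393  0.02      ]]
red [[ 0.37386709 -0.15569022  0.05      ]
 [ 0.38611379 -0.21804455  0.05      ]] vial [[0.46934259 0.19691337 0.045     ]]
tray [[ 0.65159095 -0.24115601  0.012     ]
 [ 0.58367863 -0.06113787  0.012     ]
 [ 0.43351464 -0.11360491  0.012     ]
 [ 0.50412089 -0.29680884  0.012     ]]
bottle [[0.76265031 0.02512002 0.17      ]]
```

```bash
cat >> h.py <<'E'
def tq(yaw_dir):  # tool z along dir, y down
    from scipy.spatial.transform import Rotation as Ro
    z=np.array([np.cos(yaw_dir),np.sin(yaw_dir),0]);y=np.array([0,0,-1.]);x=np.cross(y,z)
    return np.roll(Ro.from_matrix(np.c_[x,y,z]).as_quat(),1)
E
python3 - <<'E'
from h import *
T=[((.03,-.1,.02),(200.4,181.1)),((-.03,-.1,.02),(190.9,204)),((.03,.1,.02),(122.9,153.1)),((-.03,.1,.02),(115,174.3)),((.012,.06,.056),(132.1,161.4)),((-.012,.06,.056),(127.1,171.4))]
S=[((-.03,-.1,.02),(221.9,190.9)),((.03,-.1,.02),(242.5,189.4))]
def res(p):
    r=[(proj('top',gw(p[:3],[a]))[0]-b) for a,b in T]
    r+=[(proj('side',gw(p[:3],[a]))[0]-b) for a,b in S]
    o=p[3]
    r+=[proj('top',gw(p[:3],[(0,.06-o-.05,.065)]))[0]-(169.6,181.9)]
    r+=[proj('top',gw(p[:3],[(0,.06-o-.004,.069)]))[0]-(105+316/7,140+237.5/7)]
    return np.ravel(r)
f=least_squares(res,[.5424,.1728,-.335,.048],loss='soft_l1',x_scale=[.01,.01,.1,.01]); print(f.x,res(f.x).round(1).tolist())
p=f.x
# overlay check
for n in('top','side'):
    a=cv2.imread(f'pics/{n}0.png');F=6
    x0,y0,w,h=(105,140,110,75) if n=='top' else (205,130,50,70)
    a=cv2.resize(a[y0:y0+h,x0:x0+w],None,fx=F,fy=F,interpolation=cv2.INTER_CUBIC);a=cv2.convertScaleAbs(a,alpha=1.6)
    o=p[3]
    def poly(P,c):
        uv=(proj(n,gw(p[:3],P))-[x0,y0]+.5)*F
        cv2.polylines(a,[uv.round().astype(int).reshape(-1,1,2)],True,c,1)
    sq=lambda x,ya,yb,z:[(-x,ya,z),(x,ya,z),(x,yb,z),(-x,yb,z)]
    poly(sq(.03,-.1,.1,.02),(0,0,255))
    poly([(-.012,.06,.044),(.012,.06,.044),(.012,.06,.056),(-.012,.06,.056)],(0,255,0))
    poly(sq(.02,.06-o-.014,.06-o-.004,.069),(255,0,0))
    poly(sq(.007,-o,.02-o,.065),(0,200,200))
    cv2.imwrite(f'pics/ov_{n}.png',a)
z=p[2]
for d in(z,z+np.pi):
  for pos in([.5035,-.1565,.026],[*gw(p[:3],[(0,.04,.05)])[0]],):
    print(d,inverse_kinematics(pos,tq(d)))
E
```

```text
[ 0.54372598  0.17341916 -0.3426872   0.04932771] [0.0, 0.1, 0.3, 0.4, 0.0, -2.1, -1.7, -0.2, -0.1, 0.6, 0.9, 0.2, 0.4, 0.0, 0.6, -0.3, -0.4, 0.1, 0.1, 0.6]
-0.342687198820706 [-0.42858245  0.0877342  -0.20506968  1.27799245  0.          1.48490107]
-0.342687198820706 [0.24963808 0.24880152 0.02591579 1.3479106  0.         2.1631216 ]
2.7989054547690873 [-0.42858245  0.0877342  -0.20506968  1.27799245  0.         -1.65669158]
2.7989054547690873 [ 0.24963808  0.24880152  0.02591579  1.3479106   0.         -0.97847105]
```

```bash
python3 -c "
import cv2,numpy as np
a=cv2.imread('pics/ov_top.png');b=cv2.imread('pics/ov_side.png')
cv2.imwrite('pics/ov_t2.png',a);print(a.shape,b.shape)"
```

```text
(450, 660, 3) (420, 300, 3)
```

View pics/ov_top.png

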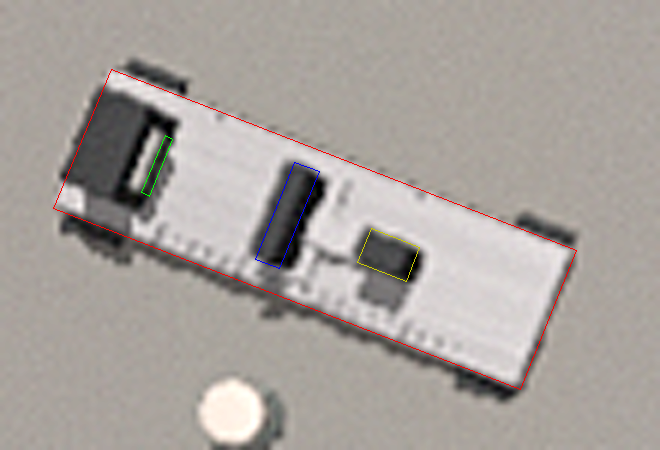

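View pics/ov_side.png

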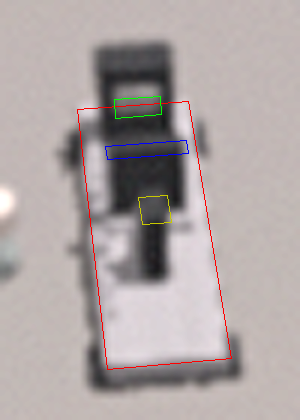

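Run:
```python
from h import *
from scipy.ndimage import map_coordinates
p=np.array([.5437,.1734,-.3427])
im=cv2.imread('pics/top0.png').mean(2).astype(float)
def edges(p):
    pts=[]
    off=np.arange(-8,8.01,.4)*1e-3
    segs=[('x',.03,t) for t in np.linspace(-.085,.085,35) ]+[('x',-.03,t) for t in np.linspace(-.085,.05,30)]+[('y',-.1,t) for t in np.linspace(-.025,.025,11)]
    out=[]
    for ax,v,t in segs:
        P=[(v+np.sign(v)*o,t,.02) if ax=='x' else (t,v-o,.02) for o in off]
        uv=proj('top',gw(p,P)); I=map_coordinates(im,[uv[:,1],uv[:,0]],order=1)
        g=-np.gradient(I); k=g.argmax()
        # threshold midway crossing
        th=(I[:8].mean()+min(I[k:min(k+6,len(I))].min(),90))/2
        if g[k]>2: out.append((ax,v,t,off[k]))
    return out
for it in range(4):
    e=edges(p)
    # model: offset = signed along normal
    A=[];b=[];lab=[]
    for ax,v,t,o in e:
        if ax=='x': s=np.sign(v);A.append([s,0,-s*t]);b.append(o)
        else: A.append([0,-1,-t]);b.append(o)
    A=np.array(A);b=np.array(b)
    f=least_squares(lambda d:(A@d-b)*1e3,np.zeros(3),loss='soft_l1')
    d=f.x; r=b-A@d
    c,s=np.cos(p[2]),np.sin(p[2])
    p=p+[c*d[0]-s*d[1],s*d[0]+c*d[1],d[2]]
    for a in[('x',.03),('x',-.03),('y',-.1)]:
        q=[x for x,ee in zip(r,e) if ee[:2]==a];print(a,len(q),np.round(1e3*np.median(q),2),np.round(1e3*np.std(q),2),end=' ')
    print(p)
print('fixed pad px',proj('top',gw(p,[(-.012,.06,.056),(.012,.06,.056),(-.012,.06,.044)])), 'tab',gl(p,unproj('top',[(169.6,181.9)],.065)),'padtop',gl(p,unproj('top',[(132.1,161.4),(127.1,171.4)],.056)),'blade',gl(p,unproj('top',[(105+316/7,140+237.5/7)],.069)))
```

```text
('x', 0.03) 35 -0.31 0.59 ('x', -0.03) 30 -0.54 1.32 ('y', -0.1) 11 -0.01 0.32 [ 0.54463718  0.17508015 -0.34855361]
('x', 0.03) 35 -0.37 0.91 ('x', -0.03) 30 -0.39 1.53 ('y', -0.1) 11 -0.03 0.35 [ 0.54462057  0.17505812 -0.34721638]
('x', 0.03) 35 -0.41 0.96 ('x', -0.03) 30 -0.39 1.52 ('y', -0.1) 11 0.01 0.34 [ 0.54463321  0.17506659 -0.34707315]
('x', 0.03) 35 -0.41 0.97 ('x', -0.03) 30 -0.39 1.51 ('y', -0.1) 11 0.01 0.34 [ 0.54464541  0.1750751  -0.34716468]
fixed pad px [[127.35195038 171.04857873]
 [131.34483449 161.51422039]
 [128.64940651 171.61167038]] tab [[ 0.0003226  -0.04196513]] padtop [[ 0.0128911   0.05848509]
 [-0.01297193  0.06022359]] blade [[0.00088324 0.00562317]]
```

```bash
cat >> h.py <<'E'
G=np.array([.5446,.1751,-.347]); Q=tq(G[2])
SL=np.array([.503,-.157])
E
python3 - <<'E'
from h import *
set_gripper(.058)
movep([*SL,.13],Q)
servo_line([*SL,.028],rate=.12,force_limit=8)
print(current_eef_pos(),current_opening(),current_t())
cv2.imwrite('pics/a_top.png',capture('top'));cv2.imwrite('pics/a_side.png',capture('side'))
E
python3 - <<'E'
import cv2,numpy as np
a=cv2.imread('pics/a_side.png');b=cv2.imread('pics/a_top.png')
cv2.imwrite('pics/a.png',np.hstack([cv2.resize(a[200:310,220:350],(400,340),interpolation=2),cv2.resize(b[130:240,240:370],(400,340),interpolation=2)]))
E
```

```text
[ 0.5037532  -0.15728873  0.02891657] 0.05805965512912592 4.8917
```

View pics/a.png

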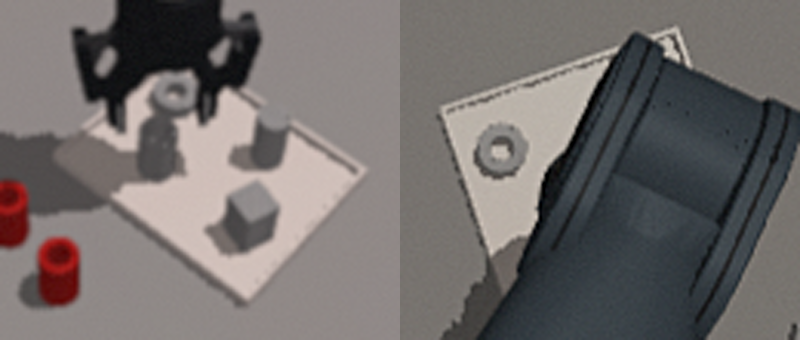

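Run:
```python
from h import *
e=current_eef_pos();d=np.array([np.cos(G[2]),np.sin(G[2]),0])
for s in(-1,1):
  for h in(0,.008,.013):
    uv=proj('side',[e+s*d*.033+[0,0,h]])[0]; print(s,h,(uv-[220,200])*[400/130,340/110])
print((proj('side',[[*SL,.054],[*SL,.004]])-[220,200])*[400/130,340/110])
```

```text
-1 0 [116.99291295 153.11644539]
-1 0.008 [117.19808149 147.05392489]
-1 0.013 [117.32760143 143.22666317]
1 0 [198.01612728 144.82740283]
1 0.008 [198.71528915 138.76152658]
1 0.013 [199.15658924 134.93246254]
[[157.62346619 130.09138195]
 [154.85696256 167.75596695]]
```

Run:
```python
import cv2
a=cv2.imread('pics/a_side.png')
cv2.imwrite('pics/a2.png',cv2.convertScaleAbs(cv2.resize(a[195:265,235:315],None,fx=8,fy=8,interpolation=2),alpha=2))
```

```text
(no output)
```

View pics/a2.png

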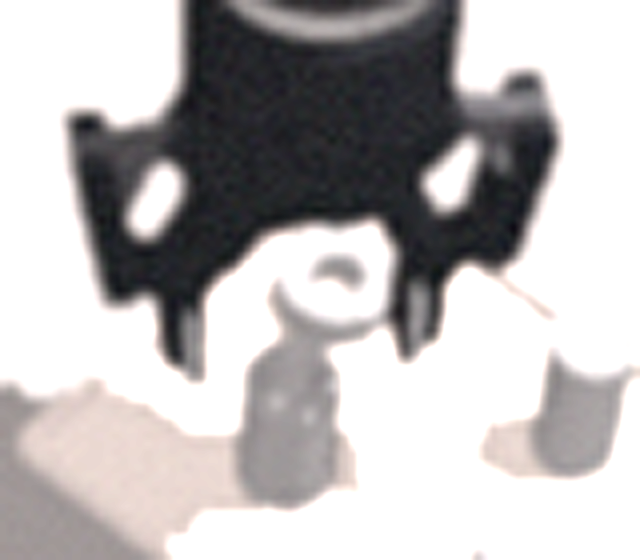

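Run:
```python
import cv2
a=cv2.imread('pics/a_side.png')
cv2.imwrite('pics/a3.png',cv2.convertScaleAbs(cv2.resize(a[225:265,245:305],None,fx=12,fy=12,interpolation=2),alpha=1.2))
```

```text
(no output)
```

View pics/a3.png

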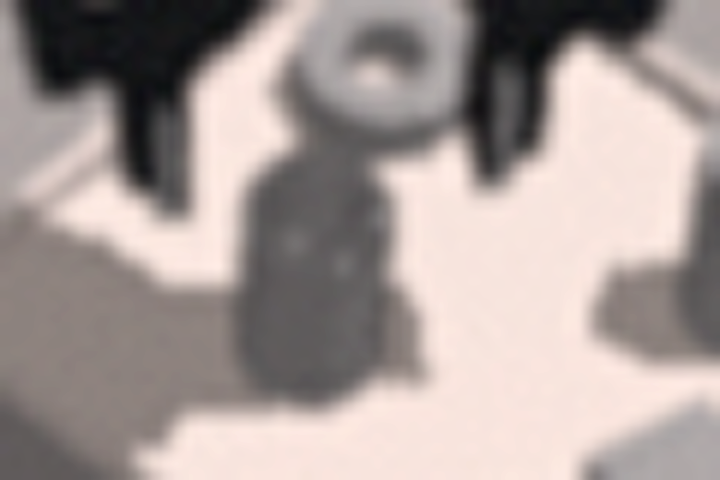

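Run:
```python
from h import *
print(servo_line([*SL,.017],rate=.06,force_limit=8),current_eef_pos())
set_gripper(.02,30); print(current_opening(),current_force(),current_t())
cv2.imwrite('pics/b_side.png',capture('side'))
servo_line([*SL,.06],rate=.1)
pause(.2);print(current_opening(),current_force(),current_t())
a=capture('side');cv2.imwrite('pics/c_side.png',a)
b=cv2.imread('pics/b_side.png')
f=lambda a:cv2.convertScaleAbs(cv2.resize(a[205:265,240:305],None,fx=6,fy=6,interpolation=2),alpha=1.3)
cv2.imwrite('pics/bc.png',np.hstack([f(b),f(a)]))
```

```text
False [ 0.50228841 -0.15666309  0.01616533]
0.029902370000853627 [-0.33860157  0.98774251  1.35609943] 5.7083
0.029304761281291055 [ 0.38149724 -0.28333097 -1.57334433] 6.5417
```

View pics/bc.png

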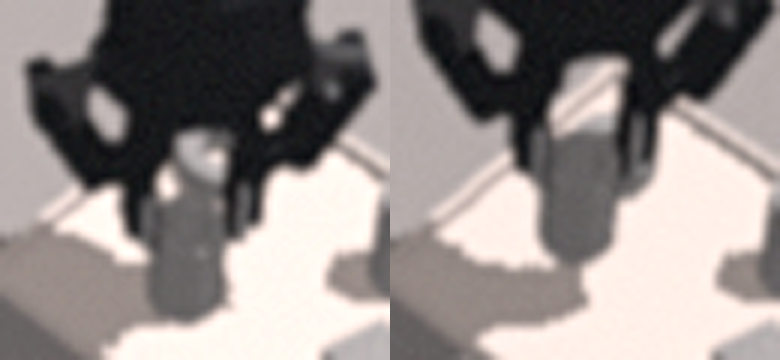

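Run:
```python
from h import *
servo_line([*SL,.10],rate=.15); pause(.2);print(current_eef_pos())
a=capture('side')
movep([*SL,.10],tq(G[2]+np.pi)); pause(.2);print(current_eef_pos(),current_opening(),current_t())
b=capture('side'); 
cv2.imwrite('pics/d1.png',a);cv2.imwrite('pics/d2.png',b)
f=lambda a:cv2.convertScaleAbs(cv2.resize(a[190:250,240:305],None,fx=6,fy=6,interpolation=2),alpha=1.3)
cv2.imwrite('pics/d.png',np.hstack([f(a),f(b)]))
```

```text
[ 0.50201857 -0.15652364  0.09843829]
[ 0.50298551 -0.15700948  0.09999306] 0.029395165343885924 10.1083
```

View pics/d.png

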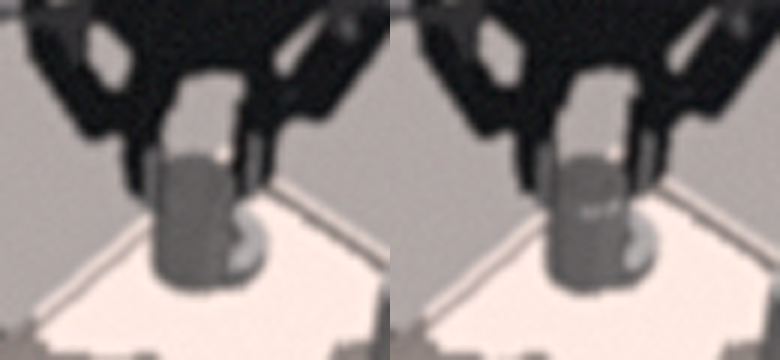

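Run:
```python
from h import *
for z in(.138,.088,.04):print(z,(proj('side',[[*SL,z]])-[240,190])*6)
```

```text
0.138 [[197.43161349 175.99022616]]
0.088 [[191.27861847 259.47198645]]
0.04 [[185.81366989 333.57018642]]
```

Run:
```python
from h import *
Q2=tq(G[2]+np.pi)
T=gw(G,[(0,.040,0)])[0][:2]
servo_line([*SL,.14],rate=.15)
movep([*T,.14],Q2)
servo_line([*T,.095],rate=.12);pause(.2)
print(current_eef_pos(),gl(G,current_eef_pos()),current_opening(),current_t())
a=capture('side');b=capture('top');cv2.imwrite('pics/e1.png',a);cv2.imwrite('pics/e2.png',b)
f=lambda a,x,y:cv2.convertScaleAbs(cv2.resize(a[y:y+80,x:x+80],(400,400),interpolation=2),alpha=1.5)
cv2.imwrite('pics/e.png',np.hstack([f(a,190,120),f(b,100,130)]))
```

```text
[0.5592261  0.21282942 0.09649585] [0.0009234  0.04045465] 0.02969036590884546 12.7
```

View pics/e.png

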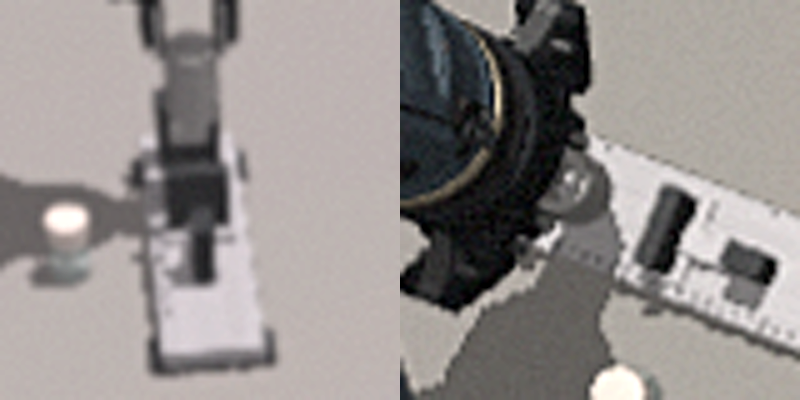

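Run:
```python
from h import *
e=current_eef_pos()
f0=8
a=cv2.imread('pics/e2.png')[150:200,115:175];a=cv2.convertScaleAbs(cv2.resize(a,None,fx=8,fy=8,interpolation=2),alpha=1.5)
b=cv2.imread('pics/e1.png')[120:185,205:255];b=cv2.convertScaleAbs(cv2.resize(b,None,fx=8,fy=8,interpolation=2),alpha=1.5)
th=np.linspace(0,6.28,40)
for n,im,x0,y0 in(('top',a,115,150),('side',b,205,120)):
    for h in(-.012,.038):
        uv=(proj(n,[e+[.016*np.cos(t),.016*np.sin(t),h] for t in th])-[x0,y0]+.5)*8
        cv2.polylines(im,[uv.astype(int).reshape(-1,1,2)],True,(0,0,255) if h<0 else (0,255,0),1)
    for y in(.06,.06-.051):
        uv=(proj(n,gw(G,[(-.012,y,.044),(.012,y,.044),(.012,y,.056),(-.012,y,.056)]))-[x0,y0]+.5)*8
        cv2.polylines(im,[uv.astype(int).reshape(-1,1,2)],True,(255,0,0),1)
cv2.imwrite('pics/e3.png',a);cv2.imwrite('pics/e4.png',b)
```

```text
(no output)
```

View pics/e3.png

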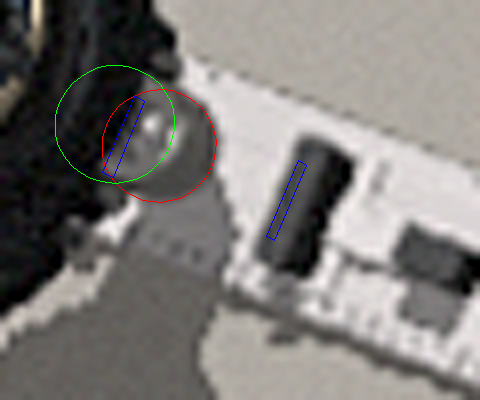

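View pics/e4.png

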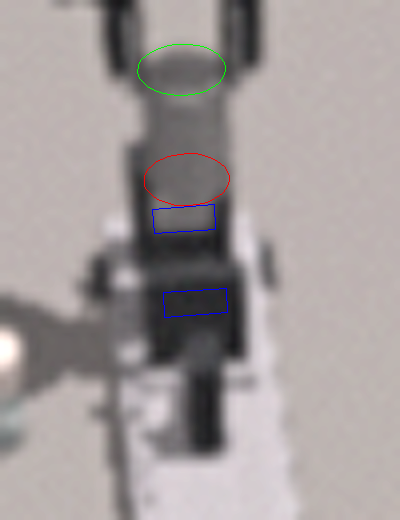

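Run:
```python
from h import *
T=gw(G,[(0,.038,0)])[0][:2]
servo_line([*T,.095],rate=.1)
print(servo_line([*T,.042],rate=.08,force_limit=6),current_eef_pos())
print(servo_line([*T,.026],rate=.02,force_limit=4),current_eef_pos(),current_force())
cv2.imwrite('pics/f0.png',capture('side'))
set_gripper(.05); pause(.1)
print(current_opening(),current_eef_pos(),current_t())
servo_line([*T,.15],rate=.12)
a=capture('side');b=capture('top');cv2.imwrite('pics/f1.png',a);cv2.imwrite('pics/f2.png',b);print(current_t())
f=lambda a,x,y:cv2.convertScaleAbs(cv2.resize(a[y:y+80,x:x+80],(400,400),interpolation=2),alpha=1.5)
cv2.imwrite('pics/f.png',np.hstack([f(a,190,120),f(b,100,130)]))
```

```text
False [0.55777621 0.21089024 0.04223135]
True [0.55782458 0.21091522 0.03343312] [0.30108735 0.12485335 3.26415206]
0.05012974297554756 [0.55604971 0.21045257 0.03112665] 14.8667
16.1
```

View pics/f.png

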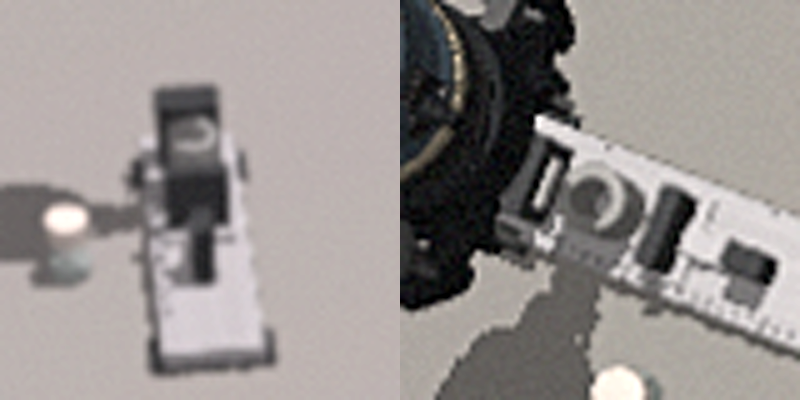

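Run:
```python
from h import *
print('sleeve',gl(G,unproj('top',[(139.6,170)],.07)))
Q2=tq(G[2]+np.pi)
P=lambda y,z:[*gw(G,[(0,y,0)])[0][:2],z]
set_gripper(.04)
movep(P(-.0415,.15),Q2)
print(servo_line(P(-.0415,.075),rate=.12,force_limit=6),servo_line(P(-.0415,.041),rate=.06,force_limit=6),current_eef_pos())
set_gripper(0.0,20)
print(current_opening(),current_force(),current_eef_pos(),current_t())
a=capture('side');b=capture('top')
f=lambda a,x,y:cv2.convertScaleAbs(cv2.resize(a[y:y+80,x:x+80],(400,400),interpolation=2),alpha=1.5)
cv2.imwrite('pics/g.png',np.hstack([f(a,190,120),f(b,100,130)]))
```

```text
sleeve [[0.00043822 0.03117266]]
False False [0.53037061 0.13603927 0.04084267]
0.0001224890798739334 [-0.75686982 -0.13716264 -0.32208713] [0.53062549 0.13609608 0.04117343] 18.7333
```

View pics/g.png

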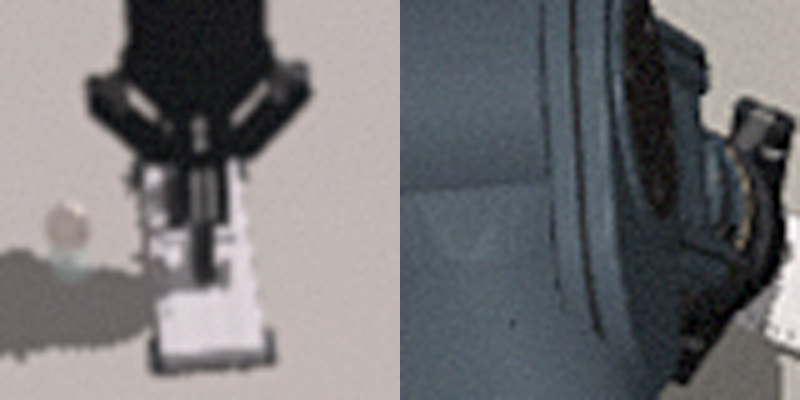

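Run:
```python
from h import *
e=current_eef_pos();cv2.imwrite('pics/g_side1.png',capture('side'))
a=cv2.imread('pics/g_side1.png')[120:190,205:255];a=cv2.convertScaleAbs(cv2.resize(a,None,fx=8,fy=8,interpolation=2),alpha=1.5)
print(current_tool_rot(),tq(G[2]+np.pi),current_q())
for h in(0,.01,.02,.03):
    uv=proj('side',[e+[0,0,h]])[0];print(h,uv)
    cv2.circle(a,tuple(((uv-[205,120]+.5)*8).astype(int)),2,(0,0,255),-1)
o=.051
uv=(proj('side',gw(G,[(-.007,-o,.065),(.007,-o,.065),(.007,.02-o,.065),(-.007,.02-o,.065)]))-[205,120]+.5)*8
cv2.polylines(a,[uv.astype(int).reshape(-1,1,2)],True,(255,0,0),1)
cv2.imwrite('pics/g2.png',a)
b=cv2.imread('pics/f1.png')[120:190,205:255];b=cv2.convertScaleAbs(cv2.resize(b,None,fx=8,fy=8,interpolation=2),alpha=1.5)
cv2.polylines(b,[uv.astype(int).reshape(-1,1,2)],True,(255,0,0),1)
cv2.imwrite('pics/g3.png',np.hstack([a,b]))
```

```text
[-0.57879327  0.57881876  0.4061966  -0.40616686] [-0.57880872  0.57880872  0.40617787 -0.40617787] [ 1.28651919e-01  1.30710547e-01 -1.27782988e-01  1.31224880e+00
 -1.23733528e-05 -1.09515773e+00]
0 [230.5331384  170.63760894]
0.01 [230.42669752 168.07955343]
0.02 [230.31892364 165.48855144]
0.03 [230.20979208 162.86397393]
```

View pics/g3.png

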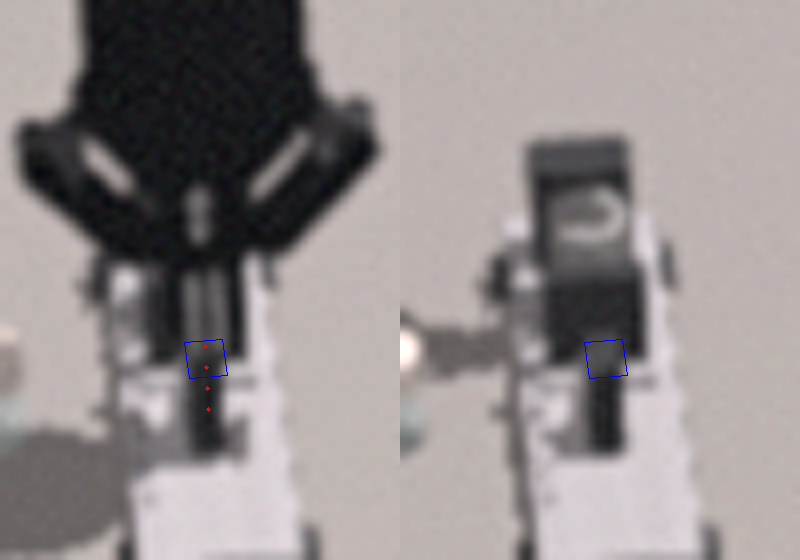

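Run:
```python
from h import *
P=lambda y,z:[*gw(G,[(0,y,0)])[0][:2],z]
servo_line(P(-.0415,.08),rate=.12)
set_gripper(.045)
print(servo_line(P(-.0415,.045),rate=.12,force_limit=6),servo_line(P(-.0415,.022),rate=.04,force_limit=3.5),current_eef_pos(),current_force())
cv2.imwrite('pics/h_side.png',capture('side'))
b=cv2.imread('pics/h_side.png')[120:190,205:255];b=cv2.convertScaleAbs(cv2.resize(b,None,fx=8,fy=8,interpolation=2),alpha=1.5)
cv2.imwrite('pics/h1.png',b);print(current_t())
```

```text
False False [0.53040666 0.13604438 0.02189346] [ 0.11468328 -0.43032851  0.24887633]
21.075
```

View pics/h1.png

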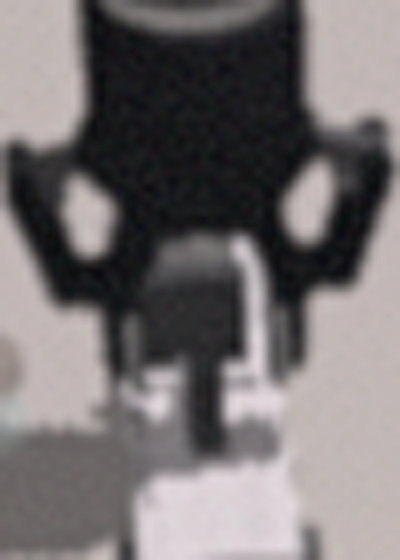

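Run:
```python
from h import *
f0=current_force()
set_gripper(0.0,20); pause(.1)
print(current_opening(),current_force(),current_ft_torque(),current_eef_pos(),current_t())
cv2.imwrite('pics/i_side.png',capture('side'))
b=cv2.imread('pics/i_side.png')[120:190,205:255];b=cv2.convertScaleAbs(cv2.resize(b,None,fx=8,fy=8,interpolation=2),alpha=1.5)
cv2.imwrite('pics/i1.png',b)
```

```text
0.013131825194018367 [-3.94455973  1.76766659  4.73902792] [0.22454279 0.76194827 0.07965104] [0.52993912 0.13639475 0.02244249] 21.55
```

View pics/i1.png

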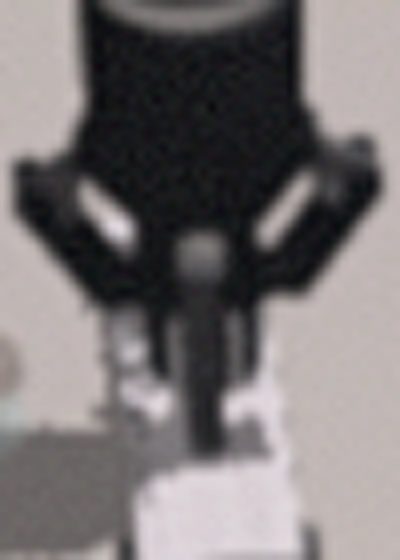

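Run:
```python
from h import *
u=np.array([-np.sin(G[2]),np.cos(G[2]),0])
f0=np.array(current_force()); s=np.array(current_eef_pos())
for d in(.004,.008,.012):
    hit=servo_line(s+u*d,rate=.01,force_limit=6)
    f=np.array(current_force());e=np.array(current_eef_pos())
    print(d,hit,'moved',(e-s)@u,'F',(f-f0).round(2),'Fy',((f-f0)@u).round(2),current_opening(),round(current_t(),2))
    if hit:break
cv2.imwrite('pics/j_side.png',capture('side'));cv2.imwrite('pics/j_top.png',capture('top'))
b=cv2.imread('pics/j_side.png')[120:190,205:255];b=cv2.convertScaleAbs(cv2.resize(b,None,fx=8,fy=8,interpolation=2),alpha=1.5)
cv2.imwrite('pics/j1.png',b)
```

```text
0.004 False moved 0.0038202879386791014 F [ 0.46 -2.37  0.31] Fy -2.07 0.013063816478021156 22.17
0.008 False moved 0.007977272665634109 F [-0.13 -2.06 -0.32] Fy -1.98 0.013390785180708372 22.72
0.012 False moved 0.012284551999239026 F [ 0.45 -1.62  0.66] Fy -1.37 0.01294501652222422 23.27
```

View pics/j1.png

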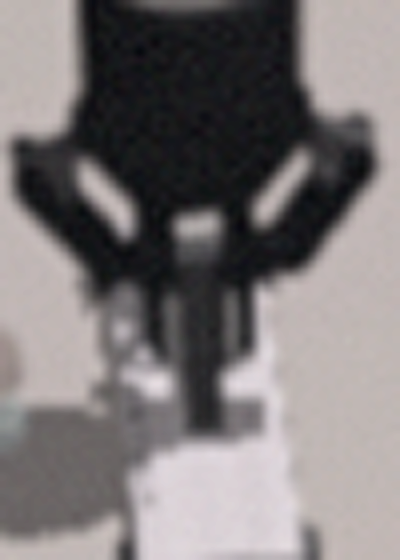

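Run:
```python
from h import *
u=np.array([-np.sin(G[2]),np.cos(G[2]),0])
F=lambda:np.mean([np.array(current_force())@u for _ in range(5)])
s=np.array(current_eef_pos()); s[:2]=gw(G,[(gl(G,s)[0],gl(G,s)[1],0)])[0][:2]
b0=F();print(b0)
L=[]
for k in range(1,25):
    d=.0005*k
    hit=servo_line(s+u*d,rate=.005,force_limit=3.5)
    f=F(); L.append(round(f,1)); 
    if hit or f<b0-2.8: print(k,hit);break
pause(.1)
e=np.array(current_eef_pos());print(L,(e-s)@u,F(),gl(G,e),current_opening(),current_t())
cv2.imwrite('pics/k_side.png',capture('side'))
b=cv2.imread('pics/k_side.png')[120:190,205:255];b=cv2.convertScaleAbs(cv2.resize(b,None,fx=8,fy=8,interpolation=2),alpha=1.5)
cv2.imwrite('pics/k1.png',b)
```

```text
-2.837680577752182
7 False
[np.float64(-3.3), np.float64(-4.1), np.float64(-4.3), np.float64(-3.0), np.float64(-4.0), np.float64(-4.9), np.float64(-5.9)] 0.002871283219994676 -4.8468901685864205 [-0.00063945 -0.02621955] 0.013318999896705831 25.275
```

View pics/k1.png

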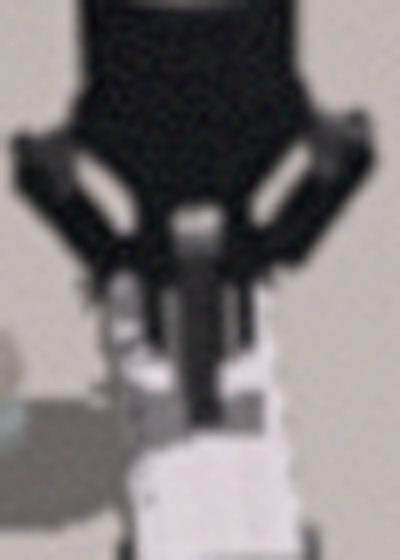

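Run:
```python
from h import *
u=np.array([-np.sin(G[2]),np.cos(G[2]),0])
F=lambda:np.mean([np.array(current_force())@u for _ in range(8)])
s=gw(G,[(-.0006,-.02622,0)])[0]; s[2]=current_eef_pos()[2]
L=[]
for k in range(1,16):
    hit=servo_line(s+u*.0004*k,rate=.005,force_limit=3.5)
    pause(.05);f=F(); L.append(round(float(f),1)); 
    if hit or f<-8: print(k,hit);break
e=np.array(current_eef_pos());print(L,(e-s)@u,gl(G,e),current_force(),current_opening(),current_t())
cv2.imwrite('pics/l_side.png',capture('side'))
b=cv2.imread('pics/l_side.png')[120:190,205:255];b=cv2.convertScaleAbs(cv2.resize(b,None,fx=8,fy=8,interpolation=2),alpha=1.5)
cv2.imwrite('pics/l1.png',b)
```

```text
7 False
[-4.3, -5.7, -5.7, -6.7, -7.3, -6.9, -9.0] 0.0005923113563528741 [-0.00065998 -0.02562769] [-6.19857289 -7.3033107   6.46149379] 0.013065348286879807 27.425
```

View pics/l1.png

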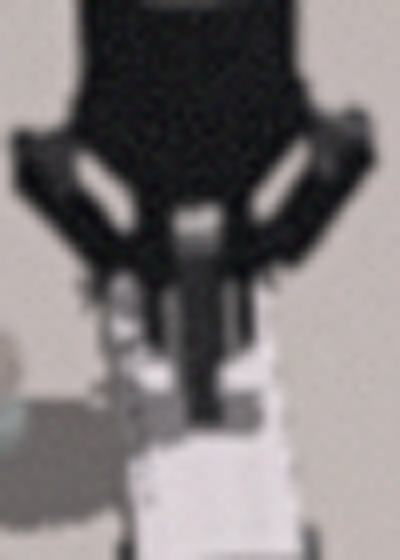

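Run:
```python
from h import *
u=np.array([-np.sin(G[2]),np.cos(G[2]),0])
s=gw(G,[(-.0006,-.02622,0)])[0]; s[2]=current_eef_pos()[2]
servo_line(s+u*.0013,rate=.005); pause(.1)
print(current_eef_pos()-s, np.array(current_force())@u)
set_gripper(.045); pause(.1)
e=np.array(current_eef_pos());print(gl(G,e),current_opening())
servo_line([e[0],e[1],.13],rate=.1)
movep([.40,.05,.25],tq(G[2]+np.pi))
cv2.imwrite('pics/m_side.png',capture('side'));cv2.imwrite('pics/m_top.png',capture('top'));print(current_t())
b=cv2.imread('pics/m_side.png')[130:200,205:255];b=cv2.convertScaleAbs(cv2.resize(b,None,fx=7,fy=7,interpolation=2),alpha=1.5)
a=cv2.imread('pics/m_top.png')[145:215,110:170];a=cv2.convertScaleAbs(cv2.resize(a,None,fx=7,fy=7,interpolation=2),alpha=1.5)
for y in(.06,.028):
    uv=(proj('top',gw(G,[(-.012,y,.044),(.012,y,.044),(.012,y,.056),(-.012,y,.056)]))-[110,145]+.5)*7
    cv2.polylines(a,[uv.astype(int).reshape(-1,1,2)],True,(255,0,0),1)
cv2.imwrite('pics/m1.png',np.hstack([a,b]))
```

```text
[1.81571919e-04 6.18739706e-04 2.15525562e-05] -6.063945003563016
[-0.00049198 -0.02466785] 0.04524215124284922
30.7
```

View pics/m1.png

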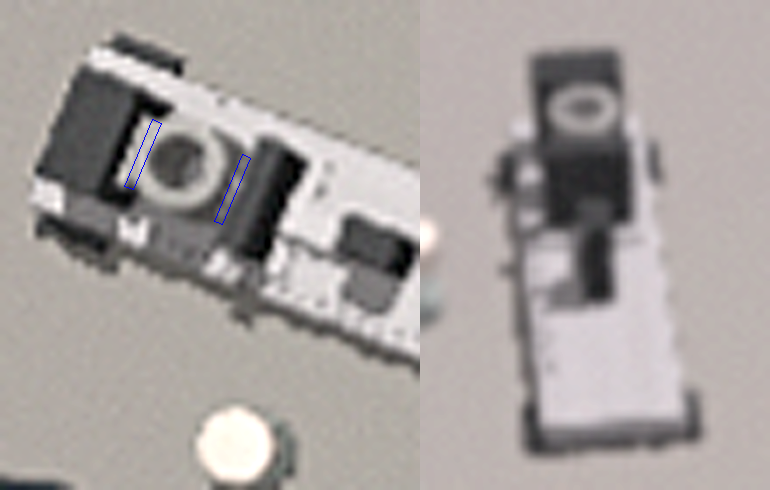

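View pics/m_top.png

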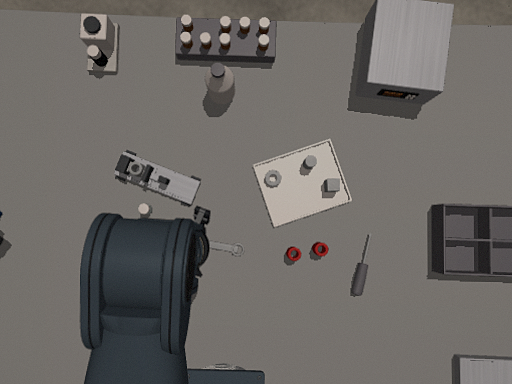

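Run:
```python
from h import *
for f in('top0','m_top'):
    a=cv2.imread(f'pics/{f}.png')[145:215,110:195];a=cv2.convertScaleAbs(cv2.resize(a,None,fx=9,fy=9,interpolation=2),alpha=1.3)
    M=a
    cv2.imwrite(f'pics/n_{f}.png',a)
# rectify at z=.07 plane in gauge coords: 0.25 mm/px
def rect(f,z,xr=(-.03,.03),yr=(-.07,.09),s=.0003):
    xs=np.arange(*xr,s);ys=np.arange(yr[1],yr[0],-s)
    Y,X=np.meshgrid(ys,xs[::-1])
    uv=proj('top',gw(G,np.c_[X.ravel(),Y.ravel(),np.full(X.size,z)])).astype(np.float32).reshape(*X.shape,2)
    return cv2.remap(cv2.imread(f'pics/{f}.png'),uv[...,0],uv[...,1],cv2.INTER_CUBIC)
out=[]
for f,z in(('top0',.069),('m_top',.069),('m_top',.056)):
    r=cv2.convertScaleAbs(rect(f,z),alpha=1.5)
    for mm in range(-70,90,10):
        c=int((90-mm)/.3); r[:6,c]=(0,0,255); cv2.putText(r,str(mm),(c,16),0,.3,(0,0,255),1)
    out.append(r)
r=np.vstack(out);cv2.imwrite('pics/rect.png',cv2.resize(r,(760,int(r.shape[0]*760/r.shape[1])) ))
# tab shift at z=.065 via template match
A=rect('top0',.065,s=.00025);B=rect('m_top',.065,s=.00025)
c=lambda mm:int((90-mm)/.25)
t=A[int(.03/.00025)-45:int(.03/.00025)+45,c(-26):c(-56)]
m=cv2.matchTemplate(B,t,cv2.TM_CCOEFF_NORMED);_,v,_,l=cv2.minMaxLoc(m);print('tab shift mm',(c(-26)-l[0])*.25,v,(l[1]-(120-45))*.25)
```

```text
tab shift mm 14.75 0.9779761433601379 0.0
```

View pics/rect.png

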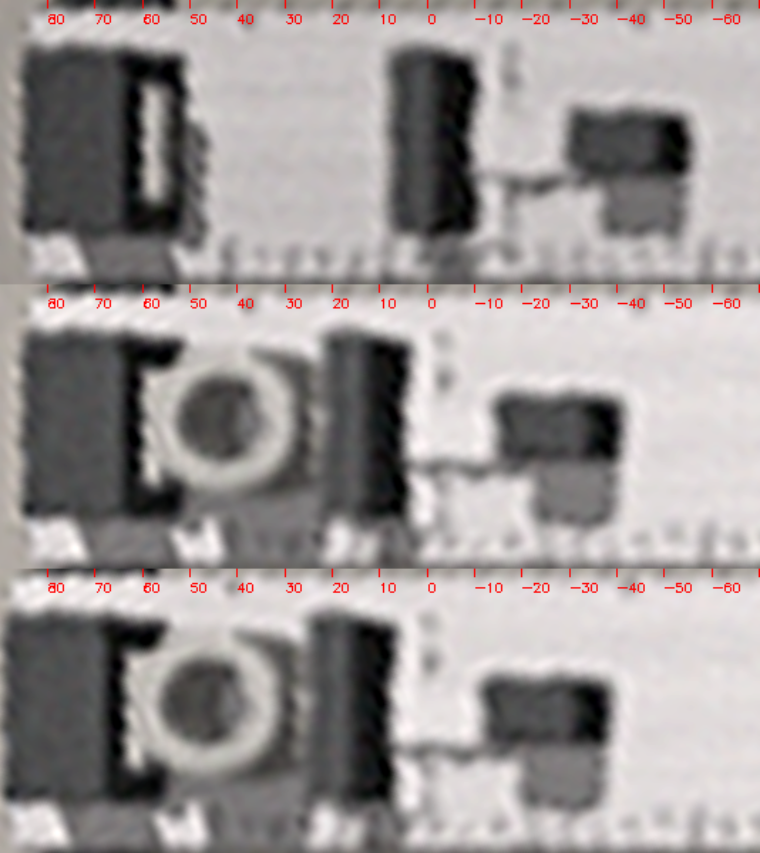

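Run:
```python
from h import *
print(current_force(),current_t()); finish_job()
```

```text
[ 0.60544574 -1.14808811  0.68407544] 30.7
the job is handed in; nothing more can be done
```

The sleeve now stands upright on the caliper bed with the jaw closed on it. I handed the job in at about 31 s of the 67 s; `finish_job` gives no verdict.

I picked the sleeve from the tray, placed it between the pads, then pinched the jaw's tab and slid it in. Pushing took 2 to 3 N until the force rose to about 9 N. I then eased off, opened the fingers and moved the arm clear.

**Last checks, from the final top picture:**
- **Sleeve position:** its axis is about 16 to 16.7 mm from the fixed pad and close to the centre line.
- **Opening:** about 32 mm going by how far the tab moved (14.75 mm). The blade's top edge gives 33.7 mm.
- **Jaw tilt:** I read the 1.5 mm between those two as a slight lean of about 0.02 rad. That is an estimate, not a direct measurement, and it is inside the 0.045 limit.
- **Bystanders:** those visible look unmoved by eye. The arm hid part of the wrench in that picture.

**Things that disagreed:**
- **Finger length:** the fingers end about 20 mm above the stated TCP. My first pinch therefore closed in the air just above the tab; I reopened and went 19 mm lower.
- **Gripper opening:** it read about 1 to 2.5 mm less than the true width of whatever it held.
- **Sleeve after release:** a rough pixel reading put it at 31 mm in gauge y, against the 38 mm I aimed for. The final picture is consistent with it touching the fixed pad.

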